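# Find the tin that holds the cutters

## Robot

A 6-joint arm with a two-finger parallel gripper is mounted at the origin on the work surface. World frame = base frame: x ahead of the robot, y to its left, z up, the work surface at z = 0. Lengths are in m, angles in rad, forces in N, time in s.
With the tool pointing down it reaches from about 0.3 to 0.85 m from the base axis. Payload 5.4 kg.
Tool frame: the origin (TCP) lies at the very end of the fingers, on their centre line; the grasp point (between the pads) lies 19 mm behind it; z points along the fingers, x is the direction in which the jaws open and shut, and the axes are right-handed (so a half turn about z gives the same grasp; the last joint's range is limited). The gripper opens to 85 mm and grips with 20 to 120 N. Pads are 22 mm wide; open, the fingers measure 114 mm over their backs; the gripper's body (76 mm by 85 mm) begins 54 mm behind the grasp point. The pads swing forward as they close: fully open they stand 13 mm farther back than shut.
Start: joints at [-0.21, 0.158, 1.597, -0, 1.386, -0.21], TCP at [0.575, -0, 0.231] pointing down, gripper open.
Joint ranges: [-2.91, 2.91], [-0.94, 2.29], [0.18, 2.7], [-1.29, 4.43], [0.17, 2.64], [-3, 3]. Speed limits (rad/s): [2.57, 2.57, 3.14, 3.14, 3.14, 3.14].

## Interface

Orientations are given as a rotation vector (axis times angle).
In Python, from cell import goto, move_straight, movej, set_gripper, sleep, inverse_kinematics, camera, IKError, sign_off, silhouettes, mark_of, current_time, current_joint_positions, current_joint_velocities, current_joint_efforts, current_tool_pos, current_orientation, current_contact_force, current_moment, current_finger_gap gives the robot as it stands. Calls block until the motion is done:
- goto(position, orientation): joint-space move of the TCP to a pose.
- move_straight(position, frame=None, max_speed=0.15, until_force=None): straight line of the TCP; frame=None keeps the orientation; max_speed is the mean speed in m/s. With until_force (N) it stops when the force on the tool has changed by that much, and returns True; else False.
- movej(angles): joint-space move.
- set_gripper(opening): finger opening in m; the grip force is fixed at half the most; returns when the fingers have stopped.
- sleep(seconds).
- inverse_kinematics(position, orientation): joint angles nearest the present ones, or None.
- camera(name): name is "scene" or "side" or "wrist"; returns a dict with "color" (384x512x3 uint8, red, green, blue), "z_map" (384x512 float32, m along the optical axis (not along the pixel's ray), 0 where there is no reading), "K" (3x3 intrinsics, pixels), "world_to_cam" (4x4, takes a point from world to camera coordinates). Camera axes: x right, y up, looking along -z (the intrinsics and any distortion apply to the point x, -y, -z); pixel columns grow to the right and rows downward; lengths in m; the calibration is good to about 2 mm. The wrist camera is an equidistant fisheye: a pixel r from the principal point sees the ray r / f radians off the axis. A picture is of the moment at which its call begins.
A pose or a line that the arm cannot do raises IKError and nothing moves.
- sign_off(): hands the job in, once; it reports no verdict.
Trained networks look in the newest picture that a camera, given by its name, has taken for a name from the list of things; names that differ only in an ending like _2 or _b are one class to them, and where a whole thing is asked for, a point or a joint stands for the part that bears it (a point fixed in the world has none). Each returns a list of dicts, best first, with "score" (0 to 1); they miss things now and then, are a little off and sometimes report something else, mostly with a low value. They report only what shows in the picture. A call takes as long as a camera call. They do not tell look-alikes from the thing itself.
- silhouettes(camera, name): "pixels" (384x512 bool, what is visible of it) and "location" ([column, row] as shares, 0 to 1, of the picture: columns of its width, rows of its height, amid what is visible of it).
- mark_of(camera, name): "location" ([column, row] as shares, 0 to 1, of the picture: columns of its width, rows of its height: a listed point, or the origin of a listed thing).
Readings, each from a call of its own:
- current_time(): time.
- current_joint_positions(): joint angles.
- current_joint_velocities(): joint speeds.
- current_joint_efforts(): joint torques, N m.
- current_tool_pos(): TCP position.
- current_orientation(): TCP orientation.
- current_contact_force(): force on the tool from outside, world axes, zero at the start.
- current_moment(): the same for the moment, N m.
- current_finger_gap(): finger opening in m.
Only numpy, scipy, OpenCV 4.12 (cv2) and the standard library are available. Lean on these libraries where they do the work, as an engineer would, in place of code of your own. Each camera call takes 0.05 s, during which the arm holds its last target. There are 200 camera calls.

## Task

One of the two identical lidded tins on the stand board holds the set of steel pastry cutters, the other almost nothing. Lift each tin in turn about 5 cm clear to feel its weight, standing it upright back on the stand board when you go to the other; then pick up the heavier one and hold it upright and still above the middle of the opening in the wooden stencil board, about 10 cm clear of it, with the lighter tin left standing on the stand board. Finish while still holding it there, never tip a tin over and leave the sieve, bowl, brush and mould alone.

Things in the scene. Friction and masses are not known exactly. Their poses are not given: they have to be found in the camera images.
- tin_a_center (a point): one of two lidded round tins, identical outside: plain steel, 54 mm in diameter, 64 mm tall, straight-sided (the flush lid is the top 18 mm, above a thin dark seam), standing on the stand board. Rigid, lid fast, under 0.7 kg; one weighs over twice the other, and either may be the heavier. This point is the tin's centre, half-way up (32 mm above its underside); z is the tin's upright axis.
- tin_b_center (a point): one of two lidded round tins, identical outside: plain steel, 54 mm in diameter, 64 mm tall, straight-sided (the flush lid is the top 18 mm, above a thin dark seam), standing on the stand board. Rigid, lid fast, under 0.7 kg; one weighs over twice the other, and either may be the heavier. This point is the tin's centre, half-way up (32 mm above its underside); z is the tin's upright axis.
- stand: the stand board: a fixed flat wooden board on two battens, 150 (x) by 300 (y) mm, its flat top 18 mm above the table. The tins stand on it side by side along its y axis, 120 to 170 mm apart between centres. Origin at the centre of its underside, on the table; z up.
- frame_mid (a point): the middle of the rectangular opening (120 by 170 mm) of the fixed light-wood stencil board, 220 (x) by 280 (y) by 14 mm, lying on the table with a dark wooden rim 4 mm high round the opening and a steel sheet in it. The point lies at the level of the board's upper face, 14 mm above the table; z up.
- sieve: bystander: round wooden sieve hoop, 120 mm in diameter, 50 mm tall, loose; origin at the centre of its underside.
- bowl: bystander: steel bowl, 110 mm across, 55 mm tall, loose; origin under its centre.
- brush: bystander: hand brush lying on the table, loose; origin under its middle.
- press: bystander: wooden sweet mould, 60 by 150 by 28 mm with three round hollows, loose; origin at the centre of its underside.
There are look-alikes about, which are no part of the job. What is shaped like the part that bears tin_b_center but yellow is not meant. Leave any purple look-alike of the part that bears tin_a_center alone.

How it is judged:
By the outcome, as a careful person would: the job done as asked, in the order asked, and still so for the second after the job is handed in, while the arm keeps its last pose, push and grip.
It also fails if it takes over 67 s, if anything falls off the work surface, if the arm or the gripper's body presses on something with over 40 N, if the wrist force passes 120 N, or if a joint passes its speed limit or range.

## Working session

There is one attempt and no reset: what is moved stays moved. The work goes in short steps, each a Python script; the robot and the scene stay as the last script left them, time stands still between calls to the robot, and variables do not carry over. Pictures are saved under pics/ and viewed, about 8 in all and at most 12, crops included, and the job is handed in when it is done.

```bash
mkdir -p pics; cat > h.py <<'E'
import numpy as np, cv2
from cell import *
def world(c,u,v,z=None,d=None):
    K=c["K"];T=np.linalg.inv(c["world_to_cam"])
    r=np.array([(u-K[0,2])/K[0,0],-(v-K[1,2])/K[1,1],-1.])
    o=T[:3,3];w=T[:3,:3]@r
    if d is None: d=(z-o[2])/w[2]
    return o+w*d
def save(c,n): cv2.imwrite("pics/"+n,cv2.cvtColor(c["color"],cv2.COLOR_RGB2BGR))
E
python3 - <<'E'
from h import *
for n in("scene","side"):
    c=camera(n);save(c,n+"1.png")
    print(n,np.linalg.inv(c["world_to_cam"])[:3,3].round(3),c["K"].round(1).tolist(),[k for k in c])
    for o in("tin_a_center","stand","frame_mid","sieve","bowl","brush","press"):
        for m in mark_of(n,o):
            u,v=m["location"][0]*512,m["location"][1]*384
            print(o,round(m["score"],2),round(u),round(v),world(c,u,v,z={"tin_a_center":.05,"frame_mid":.014}.get(o,0)).round(3))
print(current_time(),current_orientation())
E
```

```text
scene [1.497 0.111 0.713] [[392.0, 0.0, 257.2], [0.0, 392.0, 185.7], [0.0, 0.0, 1.0]] ['color', 'z_map', 'K', 'world_to_cam']
tin_a_center 0.92 389 185 [0.589 0.453 0.05 ]
tin_a_center 0.62 333 177 [0.55  0.299 0.05 ]
frame_mid 0.72 170 182 [ 0.521 -0.194  0.014]
sieve 0.86 263 240 [0.761 0.096 0.   ]
bowl 0.76 321 233 [0.734 0.249 0.   ]
brush 0.73 203 248 [ 0.792 -0.057  0.   ]
press 0.59 126 236 [ 0.747 -0.266  0.   ]
side [ 0.463 -0.818  0.863] [[419.8, 0.0, 255.6], [0.0, 419.8, 187.2], [0.0, 0.0, 1.0]] ['color', 'z_map', 'K', 'world_to_cam']
tin_a_center 0.56 234 150 [0.535 0.314 0.05 ]
tin_a_center 0.56 242 131 [0.574 0.424 0.05 ]
tin_a_center 0.51 239 176 [0.537 0.175 0.05 ]
stand 0.57 237 175 [ 0.534  0.242 -0.   ]
frame_mid 0.9 241 285 [ 0.502 -0.199  0.014]
sieve 0.95 319 198 [0.772 0.099 0.   ]
bowl 0.94 298 164 [0.743 0.274 0.   ]
brush 0.62 338 233 [ 0.789 -0.052  0.   ]
brush 0.52 318 197 [0.77  0.101 0.   ]
press 0.86 347 296 [ 0.753 -0.255  0.   ]
0.8 [3.14156938e+00 1.15290106e-04 2.15559074e-05]
```

View pics/scene1.png

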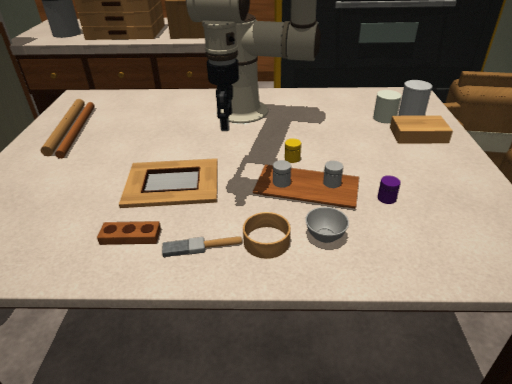

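View pics/side1.png

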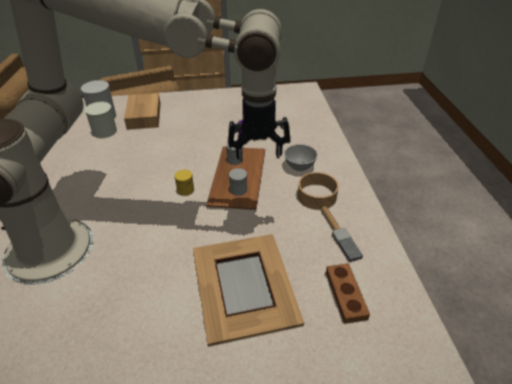

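The scene picture shows the two steel tins on the stand board at about (283,173) and (333,175). The look-alikes are a yellow tin at (293,150) and a purple one at (389,190), both off the board, so neither is meant. The stencil opening is at about (171,181). Next I locate everything from depth.

```bash
cat >> h.py <<'E'
def cloud(c):
    v,u=np.mgrid[:384,:512];K=c["K"];T=np.linalg.inv(c["world_to_cam"]);d=c["z_map"]
    P=np.stack([(u-K[0,2])/K[0,0]*d,-(v-K[1,2])/K[1,1]*d,-d],-1)@T[:3,:3].T+T[:3,3]
    P[d==0]=9;return P
def box(P,lo,hi): return P[((P>lo)&(P<hi)).all(-1)]
def circ(X):
    A=np.c_[2*X[:,:2],np.ones(len(X))];s=np.linalg.lstsq(A,(X[:,:2]**2).sum(1),rcond=None)[0]
    return s[:2],np.sqrt(s[2]+s[:2]@s[:2])
E
python3 - <<'E'
from h import *
for n in("scene","side"):
    c=camera(n);P=cloud(c)
    for y0 in(.08,.235):
        X=box(P,[.48,y0,.03],[.66,y0+.155,.1])
        if len(X)<10: continue
        t=X[(X[:,2]>.078)&(X[:,2]<.086)]; s=X[(X[:,2]>.035)&(X[:,2]<.07)]
        print(n,y0,len(t),len(s),"top",X[:,2].max().round(3))
        for q in (t,s):
            if len(q)>5: print(cv2.minEnclosingCircle(q[:,:2].astype(np.float32)),circ(q))
    X=box(P,[.35,-.4,.009],[.68,-.02,.022]); print("frame",len(X),cv2.minAreaRect(X[:,:2].astype(np.float32)),np.percentile(X[:,2],[5,50,95]))
    X=box(P,[.4,.0,.013],[.68,.42,.024]); print("stand",len(X),cv2.minAreaRect(X[:,:2].astype(np.float32)))
    for m in silhouettes(n,"tin_a_center"): print(m["score"],(np.array(m["location"])*[512,384]).round(),m["pixels"].sum())
    I=c["color"]
    if n=="scene": cv2.imwrite("pics/crop.png",cv2.resize(cv2.cvtColor(I[130:215,240:410],4),None,fx=4,fy=4,interpolation=2))
E
```

```text
scene 0.08 162 176 top 0.085
((0.5295710563659668, 0.15069207549095154), 0.029866011813282967) (array([0.53274854, 0.14984304]), np.float64(0.019899810019488016))
((0.5348336696624756, 0.15051710605621338), 0.027068044990301132) (array([0.53144346, 0.14995053]), np.float64(0.025749744262131606))
scene 0.235 163 188 top 0.085
((0.534180223941803, 0.2985827922821045), 0.029269123449921608) (array([0.53682817, 0.30084473]), np.float64(0.019662552720013736))
((0.5380071997642517, 0.30139219760894775), 0.027441199868917465) (array([0.53546903, 0.30103202]), np.float64(0.02528220631301453))
frame 2927 ((0.5091352462768555, -0.19044265151023865), (0.22991837561130524, 0.2804257869720459), 5.330065727233887) [0.01160243 0.01474886 0.01792609]
stand 2489 ((0.5366746783256531, 0.2261204570531845), (0.300260990858078, 0.15724720060825348), 76.15190887451172)
0.85 [390. 187.] 515
0.79 [335. 177.] 456
side 0.08 166 159 top 0.086
((0.5301923155784607, 0.1473509818315506), 0.026924369856715202) (array([0.53011386, 0.14726866]), np.float64(0.018998104642635447))
((0.5287983417510986, 0.14123782515525818), 0.02622629888355732) (array([0.52983314, 0.14813987]), np.float64(0.0253129663731672))
side 0.235 24 99 top 0.083
((0.5340324640274048, 0.30004966259002686), 0.028078759089112282) (array([0.53352255, 0.30129028]), np.float64(0.024632292949490014))
((0.5331804156303406, 0.29487261176109314), 0.02654157392680645) (array([0.5332953 , 0.29910942]), np.float64(0.025369071206918878))
frame 6265 ((0.5092028379440308, -0.19060201942920685), (0.2200464904308319, 0.28393837809562683), 5.509481430053711) [0.01070794 0.01343316 0.01671343]
stand 2139 ((0.5359126329421997, 0.22457793354988098), (0.3055509030818939, 0.15048424899578094), 76.49453735351562)
0.46 [232. 151.] 148
```

View pics/crop.png

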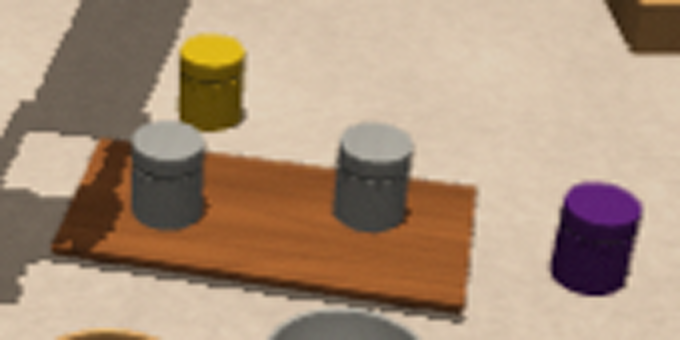

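The crop confirms both plain steel tins on the board, with a free-standing yellow tin and purple tin beside it. The depth fits from the two cameras agree to about 3 mm: A is at (0.531, 0.149), B at (0.534, 0.300). I'll grip with the jaws along y and test tin A first.

```bash
cat >> h.py <<'E'
from scipy.spatial.transform import Rotation as R
def down(yaw): return (R.from_euler('z',yaw)*R.from_euler('x',np.pi)).as_rotvec()
Y=down(-np.pi/2)
ZG=.032
def F(): 
    sleep(.4); return np.mean([current_contact_force() for _ in range(5)],axis=0).round(2)
def weigh(x,y):
    f0=F()
    print("hit",move_straight([x,y,ZG],max_speed=.1,until_force=6),current_tool_pos())
    set_gripper(.03); print("gap",current_finger_gap())
    move_straight([x,y,ZG+.052],max_speed=.08)
    f=F(); print("f0",f0,"f",f,"kg",(f0-f)[2]/9.81,"gap",current_finger_gap(),current_tool_pos(),current_time())
E
python3 - <<'E'
from h import *
x,y=.531,.149
# opening of the stencil from colour (grey sheet)
c=camera("side");P=cloud(c);hsv=cv2.cvtColor(c["color"],cv2.COLOR_RGB2HSV)
m=(hsv[...,1]<60)&(np.hypot(P[...,0]-.509,P[...,1]+.19)<.11)
n,l,s,ce=cv2.connectedComponentsWithStats(m.astype(np.uint8))
k=1+s[1:,4].argmax();X=P[l==k];r=cv2.minAreaRect(np.argwhere(l==k)[:,::-1].astype(np.float32))
print("opening",cv2.minAreaRect(X[:,:2].astype(np.float32)),X[:,2].mean())
for yaw in(-np.pi/2,np.pi/2): print(yaw,[inverse_kinematics(p,down(yaw)) for p in([x,y,.16],[.535,.3,.16],[.509,-.19,.16])])
E
```

```text
opening ((0.5092636346817017, -0.19011923670768738), (0.11328908056020737, 0.16768279671669006), 5.616529941558838) 0.0015800003231289468
-1.5707963267948966 [array([ 5.44137976e-02,  1.63148586e-01,  1.73732531e+00, -4.44089210e-16,
        1.24111876e+00,  1.62521012e+00]), array([0.31431364, 0.31595904, 1.55533085, 0.        , 1.27030276,
       1.88510997]), array([-5.79780561e-01,  1.42522798e-01,  1.76049867e+00, -4.44089210e-16,
        1.23857118e+00,  9.91015766e-01])]
1.5707963267948966 [array([ 5.44137976e-02,  1.63148586e-01,  1.73732531e+00, -4.44089210e-16,
        1.24111876e+00, -1.51638253e+00]), array([ 3.14313643e-01,  3.15959038e-01,  1.55533085e+00, -4.44089210e-16,
        1.27030276e+00, -1.25648268e+00]), array([-0.57978056,  0.1425228 ,  1.76049867,  0.        ,  1.23857118,
       -2.15057689])]
```

```bash
python3 - <<'E'
from h import *
goto([.531,.149,.16],Y)
c=camera("wrist");save(c,"wr.png")
# fisheye check: project expected top centres
K=c["K"];T=c["world_to_cam"]
for p in([.531,.149,.082],[.5345,.300,.082]):
    q=T[:3,:3]@p+T[:3,3];v=np.array([q[0],-q[1],-q[2]]);th=np.arctan2(np.hypot(*v[:2]),v[2]);a=v[:2]/np.hypot(*v[:2])
    uv=K[0,0]*th*a+K[:2,2];print(uv.round())
    cv2.drawMarker(I:=cv2.imread("pics/wr.png"),tuple(int(t) for t in uv),(0,0,255),0,15);cv2.imwrite("pics/wr.png",I)
print(current_time())
E
```

```text
[257. 198.]
[ 86. 193.]
2.7083
```

View pics/wr.png

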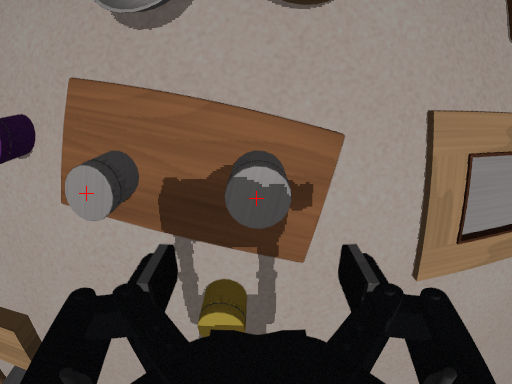

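The wrist view shows the markers on both tin lids, at (257,198) and (86,193). The yellow tin at (222,310) is clear of the fingers. Going ahead with A.

```bash
python3 - <<'E'
from h import *
weigh(.531,.149)
c=camera("side");save(c,"s2.png")
E
```

```text
hit False [0.53171424 0.14904741 0.03277071]
gap 0.052677526667993774
f0 [0.24 0.2  0.12] f [-0.45 -0.04 -5.66] kg 0.5891946992864424 gap 0.05303850367168031 [0.53086844 0.14898959 0.08376492] 6.15
```

```bash
cat >> h.py <<'E'
def putdown(x,y):
    move_straight([x,y,ZG+.008],max_speed=.08)
    print("touch",move_straight([x,y,ZG-.003],max_speed=.02,until_force=2.5),current_tool_pos(),current_contact_force())
    set_gripper(.085); sleep(.2)
    move_straight([x,y,.16],max_speed=.12)
E
python3 - <<'E'
from h import *
putdown(.531,.149)
goto([.5345,.299,.16],Y)
weigh(.5345,.299)
c=camera("scene");save(c,"s3.png")
E
```

```text
touch True [0.53144203 0.14902021 0.03271193] [-0.125985    0.86706288  5.2373041 ]
hit False [0.53518136 0.29925659 0.03288004]
gap 0.052835237978175596
f0 [-0.51 -0.43 -0.59] f [-0.3   0.18 -1.02] kg 0.04383282364933741 gap 0.05270571130937542 [0.53435743 0.29895165 0.08373716] 13.2667
```

View pics/s3.png

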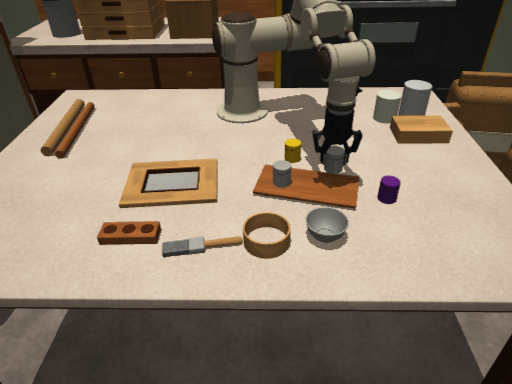

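Picture s3: tin A stands upright again at (283,174), and tin B is in the gripper at (335,160), clear of the board. A weighs about 0.59 kg, B about 0.04 kg (noise around ±0.05), so A is the heavier. I'll return B, then fetch A.

```bash
python3 - <<'E'
from h import *
putdown(.5345,.299)
goto([.531,.149,.16],Y)
weigh(.531,.149)
move_straight([.531,.149,.15],max_speed=.1)
move_straight([.509,-.19,.15],max_speed=.15)
move_straight([.509,-.19,.131],max_speed=.04)
print(F(),current_finger_gap(),current_tool_pos(),current_orientation(),current_time())
for n in("scene","side"):
    c=camera(n);save(c,n+"4.png");P=cloud(c)
    X=box(P,[.46,-.25,.10],[.56,-.13,.15]);print(n,np.percentile(X[:,2],[0,2]),len(X))
    X=box(P,[.48,.235,.03],[.6,.37,.1]);s=X[(X[:,2]>.035)&(X[:,2]<.07)];print("B",circ(s),X[:,2].max())
cv2.imwrite("pics/f.png",np.hstack([cv2.imread("pics/scene4.png")[80:280,100:430],cv2.imread("pics/side4.png")[100:300,120:400]]))
E
```

```text
touch True [0.53487871 0.29914831 0.03282312] [-0.74850423  0.05029747  4.77145413]
hit False [0.53168291 0.14908924 0.03278122]
gap 0.05281391885544968
f0 [-0.22  0.41 -0.16] f [ 0.94 -0.15 -5.56] kg 0.5504587155963302 gap 0.052963746665791796 [0.53084623 0.14899474 0.0837605 ] 20.375
[ 0.04  0.73 -5.68] 0.052671184693761995 [ 0.50910502 -0.19006578  0.13118318] [-2.22133893e+00  2.22141114e+00 -5.59978167e-04] 24.625
scene [0.11578302 0.11815784] 209
B (array([0.53522852, 0.29996242]), np.float64(0.025647744174005678)) 0.08581606823808641
side [0.11450968 0.11665918] 183Traceback (most recent call last):
  File "<stdin>", line 12, in <module>
    return umr_maximum(a, axis, None, out, keepdims, initial, where)
ValueError: zero-size array to reduction operation maximum which has no identity
```

```bash
python3 -c '
import cv2,numpy as np
cv2.imwrite("pics/f.png",np.hstack([cv2.imread("pics/scene4.png")[80:280,100:430],cv2.imread("pics/side4.png")[100:300,120:400]]))'
```

```text
(no output)
```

View pics/f.png

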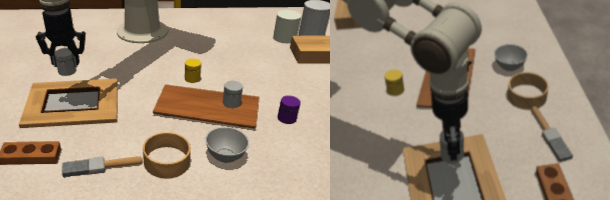

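The left half of f.png shows the held tin upright at (65,62) above the opening, tin B standing on the board at (233,95), and the other objects where they were. In the side view the arm hides tin B. The tin's underside is at about 0.116 m, roughly 10 cm above the board face. Signing off.

```bash
python3 -c '
from cell import *
print(current_finger_gap(),current_contact_force(),abs(current_joint_velocities()).max());sign_off()'
```

```text
0.05257465401977416 [ 0.4697545   0.30350073 -5.43673846] 0.002250414497126918
the job is handed in; nothing more can be done
```

The arm is holding the heavier tin upright and still above the middle of the stencil opening. I signed off at about 25 s of the 67 s allowed.

- **Weighing:** I lifted each tin about 5 cm and set it back on the stand board before going to the other. The tin at (0.53, 0.15) weighed about 0.57 kg over two lifts. The one at (0.53, 0.30) weighed about 0.05 kg, within the noise of the force reading.
- **Final hold:** the tool is at (0.509, −0.190), less than 1 mm from the measured middle of the opening. The tin's underside is at about 0.115–0.118 m by depth, roughly 10 cm above the board face. Finger gap is 52.6 mm, load about 5.5 N, and the arm is at rest.
- **Everything else:** the scene camera shows the lighter tin standing where it was, and the sieve, bowl, brush and mould look untouched.
- **Check that failed:** the last side-camera check on the lighter tin found no points because the arm blocked the view, so its final position rests on the scene camera alone.

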